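# Lay out power-supply parts on a chassis plate

### The arm

A 6-joint arm with a two-finger parallel gripper is mounted at the origin on the work surface. World frame = base frame: x ahead of the robot, y to its left, z up, the work surface at z = 0. Lengths are in mm, angles in degrees, forces in N, time in s.
With the tool pointing down it reaches from about 300 to 850 mm from the base axis. Payload 4.2 kg.
Tool frame: the origin (TCP) lies midway between the tips of the shut fingers; the grasp point (between the pads) lies 19 mm behind it; z points along the fingers, y is the line along which they close (so a half turn about z gives the same grasp; the last joint's range is limited). The gripper opens to 91 mm and grips with 3 to 60 N. Pads are 32 mm wide; open, the fingers measure 118 mm over their backs; the gripper's body (76 mm by 178 mm) begins 60 mm behind the grasp point.
Start: joints at [74.198, 18.312, 89.639, -0, 72.044, -1.146], TCP at [145.488, 556.308, 190.876] pointing down, gripper open.
Joint ranges: [-177.97, 177.97], [-48.28, 115.42], [12.27, 149.76], [-77.06, 257.06], [2.81, 150.46], [-146.56, 146.56]. Speed limits (degrees/s): [147.25, 147.25, 180, 180, 180, 180].

### API

Orientations are given as [roll, pitch, yaw] about the fixed x, y, z axes, in that order (R = Rz(yaw) Ry(pitch) Rx(roll)).
In Python, from workcell import env gives the robot as it stands.
- The arm moves only by the shell command python3 -m jog 'ROWS' [FORCE]. ROWS is a JSON object of lists of equal length, an entry for each row: "jaw": the finger opening in mm, from 0 to 91.2; "slide": the shift along the tool's x, y, z in units of 30 mm (1.0 is 30 mm), a list of three; "spin": the turn about the tool's z in units of 8 degrees (1.0 is 8 degrees). In form: {"jaw": [jaw, ...], "slide": [[dx, dy, dz], ...], "spin": [spin, ...]}. A call has 1 to 10 rows; each row shifts and turns the commanded pose from where the row before left it, along the tool's axes as they then stand; what a row does not reach is not made up. A row lasts 1/10 s, in which the tool goes at most 50 mm and 8.59 degrees, less where a joint would pass 70% of its speed; a pose out of reach is approached as far as the arm can. A call is refused whole if a number of a shift passes 1 or a number of a turn 1, either way. A call with a gripper value outside its range is refused whole. The fingers move at their own pace and stop on an object; FORCE is the grip in N (left out, the last holds). Time passes only in rows, so rows that do not move let the fingers close. It gives the time, the measured TCP pose, the force, the opening and the grip force at its end, in the units of the state.
- env.state(): the state, without advancing time (a new reading comes with each control period).
- env.grab_frame(name): name is "side" or "top" or "wrist"; returns the picture (420x560x3 uint8, red, green, blue); there is no depth.
- env.camera_model(name): a dict with "fx", "fy", "cx", "cy" (pixels), "camera_from_world" (4x4, takes a point from world to camera coordinates). Camera axes: x right, y up, looking along -z (the intrinsics and any distortion apply to the point x, -y, -z); pixel columns grow to the right and rows downward; lengths in mm; the calibration is good to about 2 mm. The wrist camera is an equidistant fisheye: a pixel r from the principal point sees the ray r / f radians off the axis. A picture is of the moment at which its call begins: read the wrist's pose just before it. camera_model takes no time and is no camera call; for the wrist camera it gives the pose at the moment of the call.
- env.job_done(): hands the job in; it is judged then, once.
The state is a dict: "time_s": time; "qpos": joint angles; "qvel": joint speeds; "effort": joint torques, N m; "ee_pos": TCP position; "ee_rot": TCP orientation; "force": force on the tool from outside, world axes, zero at the start; "torque": the same for the moment, N m; "gripper_width": finger opening in mm; "gripper_force": force on a finger pad.
Only numpy, scipy, OpenCV 4.12 (cv2) and the standard library are available. Lean on these libraries where they do the work, as an engineer would, in place of code of your own. Each camera call takes 0.05 s, during which the arm holds its last target. There are 200 camera calls.

### The job

Lay out the power-supply parts from the blue-grey mat on the aluminium chassis plate: stand the capacitor upright in the middle of the square outline between the transformer and the terminal strip, and set the heat sink (fins up) in the middle of the outline on the robot's side of the terminal strip, square with it, with the fan flat, centred and square on top of the heat sink. Lay each of the two brass spacers flat in the gauge slot made for its length: the long one in the long slot, the short one in the short slot.

Things in the scene. Friction and masses are not known exactly. Their poses are not given: they have to be found in the camera images.
- chassis: Fixed aluminium plate 200 (x) x 270 (y) x 4 mm, origin at the centre of its underside; x points away from the robot, y to the robot's left (yaw within 0.2 rad). Three identical flat 60 mm square outlines are printed on it, centred at (45, 0), (-45, 95) and (-45, -95) mm: midway between transformer and terminal strip, and on the robot's side of each of these. One stays empty.
- transformer: Transformer, fixed on the chassis plate at (45, 95) or (45, -95) mm of its frame: dark laminated core with copper winding, 50 (x) x 62 (y) x 52 mm high; origin at the centre of its underside, axes as the chassis.
- terminal_strip: Grey terminal strip with black ribs and two rows of screws, 24 (x) x 64 (y) x 20 mm high, fixed on the chassis plate at the other end from the transformer, (45, -95) or (45, 95) mm; origin at the centre of its underside, axes as the chassis. The outline for the heat sink is centred at -90 mm along its x.
- slot_long: White plastic gauge block 92 (x) x 40 (y) x 7 mm, fixed on the chassis plate at (-45, 24) or (-45, -24) mm of its frame; origin at the centre of its underside, axes as the chassis. In its middle an open slot with a black floor, 80 mm long (along x), 28 mm wide and 4 mm deep: floor 3 mm above the underside, rim 7 mm.
- slot_short: White plastic gauge block of the same outer size, 92 x 40 x 7 mm, at the other of the two places; origin and axes likewise. Its slot is 56 mm long (along x), 28 mm wide and 4 mm deep (floor 3 mm above the underside).
- capacitor: Capacitor can, black upright cylinder of 35 mm diameter, 50 mm high, aluminium top; origin at the centre of its underside. About 70 g. It and the other loose parts start on a fixed 2 mm thick blue-grey mat beside the chassis plate, in two rows of three 90 to 100 mm apart, with a grey solder spool (54 mm wide, 42 mm high) that is not needed.
- heat_sink: Finned aluminium heat sink 50 x 50 x 30 mm, fins along its x, standing upwards; origin at the centre of its underside. Can be gripped across either pair of sides; about 120 g. Starts on the mat.
- fan: Square black fan with grey blades, 40 x 40 x 15 mm, lying flat; origin at the centre of its underside, z up, x and y along its sides. About 30 g. Starts on the mat.
- spacer_long: Square brass spacer bar 64 mm long, 12 x 12 mm section, lying down; x along its length, origin at the middle of the bar (6 mm above its underside). About 60 g. Starts on the mat.
- spacer_short: Square brass spacer bar 40 mm long, 12 x 12 mm section, lying down; x along its length, origin at the middle of the bar (6 mm above its underside). About 40 g. Starts on the mat.
There are look-alikes about, which are no part of the job. What is shaped like the heat_sink but purple is not meant.

How it is judged (in metres and radians):
At the end, for the whole second after the job is handed in: Capacitor upright and heat sink flat and square (0.25 rad), each within 12 mm in x and y of the centre of its outline; fan flat and square on the heat sink, within 10 mm; each spacer flat on the floor of its own slot (height within 2.5 mm), within 12 mm of its middle; all at rest (x of capacitor in the frame of chassis between 0.033 and 0.057 m and y of capacitor in the frame of chassis between -0.012 and 0.012 m and z of capacitor in the frame of chassis between 0.001 and 0.007 m and angle between each of capacitor, heat_sink, fan's own z axis and vertical below 0.1 rad and x of heat_sink in the frame of terminal_strip between -0.102 and -0.078 m and y of heat_sink in the frame of terminal_strip between -0.012 and 0.012 m and z of heat_sink in the frame of chassis between 0.001 and 0.007 m and (angle between the x axis of heat_sink and the x axis of chassis, either way round below 0.25 rad or angle between the y axis of heat_sink and the x axis of chassis, either way round below 0.25 rad) and x of fan in the frame of heat_sink between -0.01 and 0.01 m and y of fan in the frame of heat_sink between -0.01 and 0.01 m and z of fan in the frame of heat_sink between 0.027 and 0.033 m and (angle between the x axis of fan and the x axis of heat_sink, either way round below 0.25 rad or angle between the y axis of fan and the x axis of heat_sink, either way round below 0.25 rad) and x of spacer_long in the frame of slot_long between -0.012 and 0.012 m and y of spacer_long in the frame of slot_long between -0.012 and 0.012 m and angle between spacer_long's own x axis and vertical between 1.5 and 1.64 rad and z of spacer_long in the frame of slot_long between 0.0065 and 0.0115 m and x of spacer_short in the frame of slot_short between -0.012 and 0.012 m and y of spacer_short in the frame of slot_short between -0.012 and 0.012 m and angle between spacer_short's own x axis and vertical between 1.5 and 1.64 rad and z of spacer_short in the frame of slot_short between 0.0065 and 0.0115 m and linear speed of each of capacitor, heat_sink, fan, spacer_long, spacer_short below 0.02 m/s and angular speed of each of capacitor, heat_sink, fan, spacer_long, spacer_short below 0.2 rad/s); the robot touches nothing.
It also fails if it takes over 128 s, if anything falls off the work surface, if the arm or the gripper's body presses on something with over 40 N, if the wrist force passes 120 N, or if a joint passes its speed limit or range.

## Working session

There is one attempt and no reset: what is moved stays moved. The work goes in short steps, Python scripts to look and compute and a shell command to move; the robot and the scene stay as the last step left them, time stands still between calls to the robot, and variables do not carry over. Pictures are saved under pics/ and viewed, at most 14 in all, crops included, and the job is handed in when it is done.

```bash
ls; mkdir -p pics; cat > h.py <<'E'
import numpy as np, cv2
from workcell import env
def snap(n,f): 
    im=env.grab_frame(n); cv2.imwrite(f'pics/{f}.png',im[:,:,::-1]); return im
def px2w(n,uv,z,m=None):
    m=m or env.camera_model(n); T=np.array(m['camera_from_world']); out=[]
    for u,v in uv:
        a=(u-m['cx'])/m['fx'];b=(v-m['cy'])/m['fy']
        if n=='wrist':
            r=np.hypot(a,b); s=np.tan(r)/r if r>1e-9 else 1; a*=s;b*=s
        d=T[:3,:3].T@np.array([a,-b,-1]); o=-T[:3,:3].T@T[:3,3]
        out.append(o+d*(z-o[2])/d[2])
    return np.array(out)
E
python3 - <<'E'
from h import *
snap('top','top0');snap('side','side0')
m=env.camera_model('top');print(m)
print(env.state())
E
```

```text
pics
{'fx': 480.44482384876875, 'fy': 480.44482384876875, 'cx': 284.00162461738535, 'cy': 212.2487208018731, 'camera_from_world': array([[-3.03399719e-02, -9.99314049e-01,  2.12348009e-02,
        -3.55359064e-01],
       [ 9.98730296e-01, -2.94538096e-02,  4.08689188e-02,
        -5.06525556e+02],
       [-4.02154390e-02,  2.24478009e-02,  9.98938844e-01,
        -1.10136334e+03],
       [ 0.00000000e+00,  0.00000000e+00,  0.00000000e+00,
         1.00000000e+00]])}
{'time_s': 0.1, 'qpos': array([ 7.41992990e+01,  1.83468956e+01,  8.96974492e+01, -3.11139476e-03,
        7.20452643e+01, -1.14601566e+00]), 'qvel': array([ 0.00642815, -0.03457138, -0.23209182, -0.00365066,  0.0124142 ,
       -0.04718526]), 'effort': array([ 7.21403230e-04, -4.13335347e+01, -2.32508951e+01,  7.29528721e-02,
        4.22507711e-02, -7.95153937e-05]), 'ee_pos': array([145.35809838, 555.8266478 , 190.1285733 ]), 'ee_rot': array([-1.79910350e+02,  1.16555688e-03,  1.65346277e+02]), 'force': array([0.83937668, 0.27575644, 0.84724649]), 'torque': array([-0.06719729,  0.01965802,  0.0040037 ]), 'gripper_force': 0.0, 'gripper_width': 91.23080272979371}
```

View pics/top0.png

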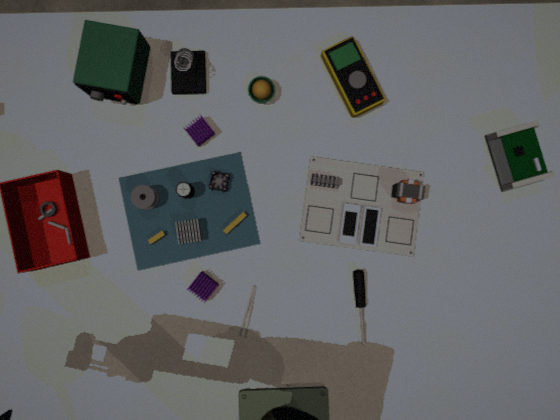

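View pics/side0.png

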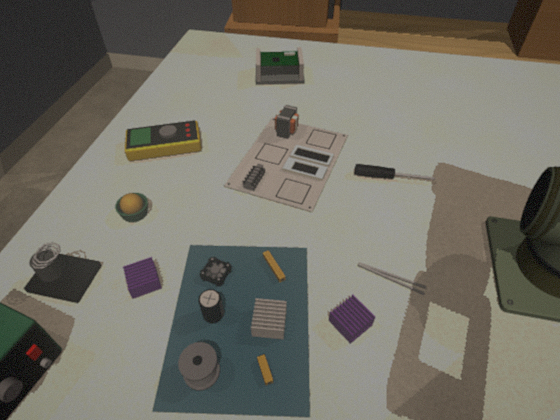

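Top view: the mat spans about (120–260, 150–270) and the chassis about (300–427, 155–257). Terminal strip is at (323,180), transformer at (408,190). I'll enlarge both.

```bash
python3 - <<'E'
from h import *
im=cv2.imread('pics/top0.png')
for n,(x,y,w,h) in dict(mat=(115,150,150,120),ch=(298,148,135,113)).items():
    c=cv2.resize(im[y:y+h,x:x+w],None,fx=5,fy=5,interpolation=cv2.INTER_CUBIC)
    c=np.clip(c*1.5,0,255).astype('uint8')
    for i in range(0,w,10):cv2.putText(c,str(x+i),(i*5,8),0,.3,(0,255,255));cv2.line(c,(i*5,10),(i*5,14),(0,255,255))
    for i in range(0,h,10):cv2.putText(c,str(y+i),(0,i*5+3),0,.3,(0,255,255))
    cv2.imwrite(f'pics/{n}.png',c)
E
```

```text
(no output)
```

View pics/mat.png

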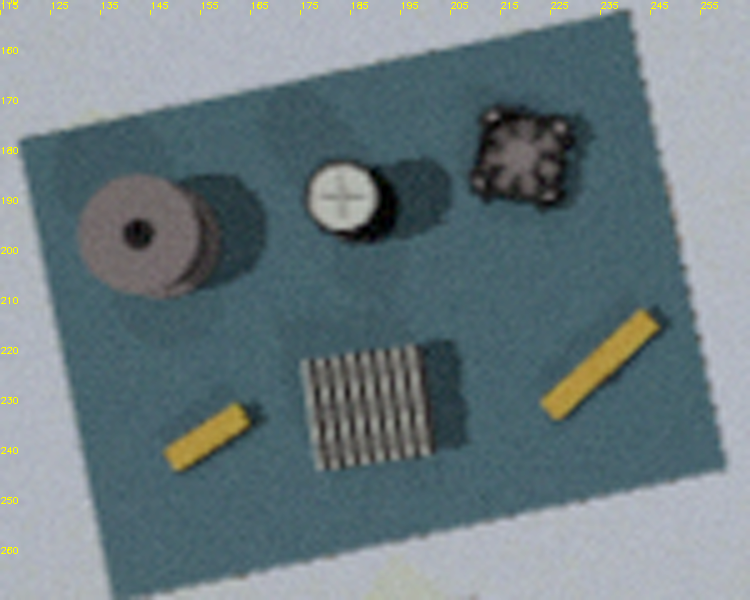

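View pics/ch.png

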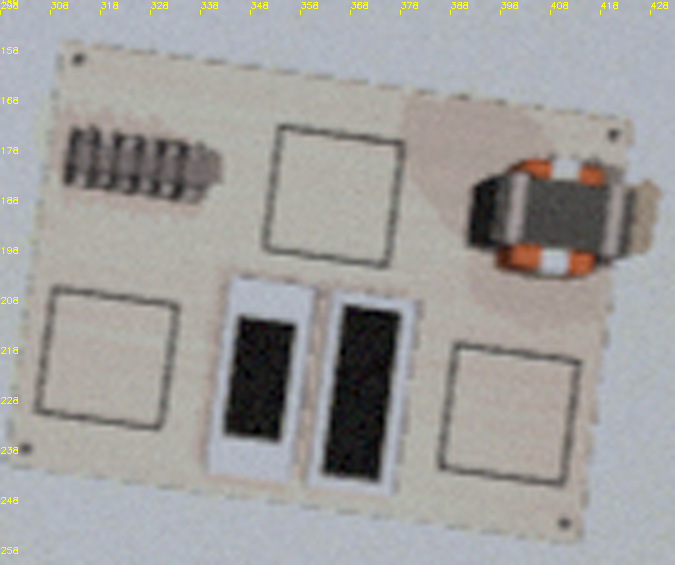

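The mat holds the spool (142,197), capacitor (184,189), fan (219,181), short spacer, heat sink and long spacer. The short slot is the left one, and the heat-sink outline is the left-lower one, below the terminal strip.

```bash
python3 - <<'E'
from h import *
M=lambda p,o:[(o[0]+(x+.5)/5-.5,o[1]+(y+.5)/5-.5) for x,y in p]
W=lambda p,o,z:px2w('top',M(p,o),z)
m=(115,150);c=(298,148);np.set_printoptions(precision=1,suppress=True)
def box(n,p,z):
    w=W(p,m,z);
    (cx,cy),(a,b),t=cv2.minAreaRect(w[:,:2].astype('f4')); print(n,w.mean(0),(a,b),t)
print('cap',W([(344,197)],m,52))
box('hs',[(303,361),(419,345),(434,453),(318,470)],32)
box('fan',[(485,108),(578,115),(562,205),(472,195)],17)
box('long',[(540,403),(558,420),(645,310),(660,327)],14)
box('short',[(164,453),(178,472),(240,403),(251,420)],14)
p=W([(280,126),(404,142),(387,266),(263,250),(53,287),(179,304),(160,429),(36,411),(457,344),(580,360),(564,485),(440,468)],c,4)[:,:2]
s=[(30,30),(30,-30),(-30,-30),(-30,30)]
q=np.array([(a+x,b+y) for a,b in [(45,0),(-45,95),(-45,-95)] for x,y in s],float)
qc=q-q.mean(0);pc=p-p.mean(0)
th=np.arctan2((qc[:,0]*pc[:,1]-qc[:,1]*pc[:,0]).sum(),(qc*pc).sum())
R=np.array([[np.cos(th),-np.sin(th)],[np.sin(th),np.cos(th)]]);t=p.mean(0)-R@q.mean(0)
print('chassis',t,np.degrees(th),'res',np.abs(q@R.T+t-p).max(), 'scale',np.linalg.norm(pc)/np.linalg.norm(qc))
for n,x in dict(cap=(45,0),hs=(-45,95),short=(-45,24),long=(-45,-24),strip=(45,95)).items(): print(n,R@x+t)
print('slots', W([(210+0,0)],c,4)[0], W([(240,318),(297,323),(283,440),(225,433)],c,7).mean(0),W([(344,305),(401,310),(380,480),(322,472)],c,7).mean(0))
E
```

```text
cap [[562.9 207.3  52. ]]
hs [469.4 202.1  32. ] (49.620079040527344, 52.605926513671875) 6.579154968261719
fan [582.9 130.9  17. ] (44.09443664550781, 42.0996208190918) 81.99626922607422
long [485.7  98.5  14. ] (11.337827682495117, 64.31441497802734) 39.97800827026367
short [458.1 278.6  14. ] (10.80685806274414, 41.26121520996094) 31.90121078491211
chassis [ 516.4 -198. ] -9.639723842344447 res 1.179235574659515 scale 0.9969458546582738
cap [ 560.8 -205.5]
hs [487.9 -96.8]
short [ 476.  -166.8]
long [ 468.  -214.1]
strip [ 576.7 -111.9]
slots [ 654.4 -150.7    4. ] [ 476.2 -167.9    7. ] [ 468.7 -214.6    7. ]
```

```bash
cat > go.py <<'E'
import sys,numpy as np
from workcell import env
# usage: go.py x y z yaw -> spin units, then slide units in tool axes at final yaw
x,y,z,w=map(float,sys.argv[1:5]); s=env.state(); p=s['ee_pos']; r=s['ee_rot']
d=(r[2]-w+180)%360-180; a=np.radians(w); v=np.array([x,y])-p[:2]
print('t %.1f pos %s rot %s q6 %.0f'%(s['time_s'],p.round(1),r.round(1),s['qpos'][5]))
print('spin %.2f  slide x %.2f y %.2f z %.2f'%(d/8,v@[np.cos(a),np.sin(a)]/30,v@[np.sin(a),-np.cos(a)]/30,(p[2]-z)/30))
E
python3 go.py 563 207 130 80.4
```

```text
t 0.1 pos [145.4 555.8 190.1] rot [-179.9    0.   165.3] q6 -1
spin 10.62  slide x -9.14 y 15.67 z 2.00
```

```bash
python3 -m jog '{"jaw":[60,60,60,60,60,60,60,60,60,60],"slide":[[0,0,0],[0,0,0],[0,0,0],[0,0,0],[0,0,0],[0,0,0],[0,0,0],[0,0,0],[0,0,0],[0,0,0]],"spin":[1,1,1,1,1,1,1,1,1,1]}' 20; python3 go.py 563 207 130 80.4
```

```text
time_s: 1.1
ee_pos: [145.4, 556.0, 190.4]
ee_rot: [-180.0, 0.1, 85.0]
force: [-0.0, 0.3, -0.8]
gripper_width: 59.7
gripper_force: 0.0
t 1.1 pos [145.4 556.  190.4] rot [-1.8e+02  1.0e-01  8.5e+01] q6 79
spin 0.58  slide x -9.15 y 15.66 z 2.01
```

```bash
python3 -m jog '{"jaw":[60,60,60,60,60,60,60,60,60,60],"slide":[[0,0,0],[-1,1,0],[-1,1,0],[-1,1,0],[-1,1,0],[-1,1,0],[-1,1,0],[-1,1,0],[-1,1,0],[-1,1,0]],"spin":[0.58,0,0,0,0,0,0,0,0,0]}'; python3 -m jog '{"jaw":[60,60,60,60,60,60,60,60,60],"slide":[[0,1,0],[0,1,0],[0,1,0],[0,1,0],[0,1,0],[0,1,0],[0,0.5,1],[0,0,1],[0,0,0]],"spin":[0,0,0,0,0,0,0,0,0]}'; python3 go.py 563 207 14 80.4
```

```text
time_s: 2.1
ee_pos: [368.8, 244.6, 190.7]
ee_rot: [-180.0, 0.0, 80.7]
force: [0.5, -0.8, -0.3]
gripper_width: 60.2
gripper_force: 0.0
time_s: 3.0
ee_pos: [557.8, 213.3, 126.1]
ee_rot: [-179.5, 0.3, 80.7]
force: [-0.4, -0.1, 0.3]
gripper_width: 59.9
gripper_force: 0.0
t 3.0 pos [557.8 213.3 126.1] rot [-179.5    0.3   80.7] q6 29
spin 0.03  slide x -0.18 y 0.21 z 3.74
```

```bash
python3 -m jog '{"jaw":[60,60,60,60,60,30,25,25,25,25],"slide":[[-0.18,0.21,0.74],[0,0,1],[0,0,1],[0,0,1],[0,0,0],[0,0,0],[0,0,0],[0,0,0],[0,0,0],[0,0,0]],"spin":[0,0,0,0,0,0,0,0,0,0]}' 20; python3 go.py 563 207 14 80.4
```

```text
time_s: 4.0
ee_pos: [567.0, 208.8, 20.3]
ee_rot: [179.9, -0.1, 80.7]
force: [-0.2, -0.2, 5.9]
gripper_width: 34.1
gripper_force: 20.0
t 4.0 pos [567.  208.8  20.3] rot [ 1.799e+02 -1.000e-01  8.070e+01] q6 28
spin 0.04  slide x -0.08 y -0.12 z 0.21
```

```bash
python3 -m jog '{"jaw":[25,25,25,25,25,25,25],"slide":[[0,0,-0.5],[0,0,-1],[0,0,-1],[0,0,-0.5],[0,0,0],[0,0,0],[0,0,0]],"spin":[0,0,0,0,0,0,0]}' 20; python3 go.py 560.8 -205.5 22.5 80.4
```

```text
time_s: 4.7
ee_pos: [565.1, 208.0, 107.2]
ee_rot: [-179.9, 0.1, 80.7]
force: [-0.1, 0.9, -0.5]
gripper_width: 34.0
gripper_force: 19.8
t 4.7 pos [565.1 208.  107.2] rot [-1.799e+02  1.000e-01  8.070e+01] q6 28
spin 0.04  slide x -13.62 y 2.16 z 2.82
```

```bash
python3 -m jog '{"jaw":[25,25,25,25,25,25,25,25,25,25],"slide":[[-0.5,0,0],[-1,0.2,0],[-1,0.2,0],[-1,0.2,0],[-1,0.2,0],[-1,0.2,0],[-1,0.2,0],[-1,0.2,0],[-1,0.2,0],[-1,0.2,0]],"spin":[0,0,0,0,0,0,0,0,0,0]}'; python3 -m jog '{"jaw":[25,25,25,25,25,25,25,25],"slide":[[-1,0.36,0],[-1,0,0],[-1,0,0],[-0.7,0,0],[-0.42,0,0],[0,0,0],[0,0,0],[0,0,0]],"spin":[0,0,0,0,0,0,0,0]}'; python3 go.py 560.8 -205.5 19.7 80.4
```

```text
time_s: 5.7
ee_pos: [572.1, -83.7, 107.7]
ee_rot: [-179.9, 0.0, 80.7]
force: [0.5, -0.7, -0.9]
gripper_width: 34.0
gripper_force: 19.8
time_s: 6.5
ee_pos: [564.0, -204.3, 108.5]
ee_rot: [-180.0, -0.0, 80.8]
force: [-0.4, -0.0, -0.6]
gripper_width: 34.1
gripper_force: 19.8
t 6.5 pos [ 564.  -204.3  108.5] rot [-180.    -0.    80.8] q6 -12
spin 0.04  slide x -0.06 y -0.10 z 2.96
```

```bash
python3 -m jog '{"jaw":[25,25,25,25,25,25,25],"slide":[[-0.06,-0.1,0.6],[0,0,1],[0,0,0.8],[0,0,0.3],[0,0,0.15],[0,0,0],[0,0,0]],"spin":[0,0,0,0,0,0,0]}'; python3 -c "
from workcell import env
print(env.state()['ee_pos'],env.state()['force'])"
```

```text
time_s: 7.2
ee_pos: [561.9, -206.7, 24.3]
ee_rot: [179.9, 0.0, 80.7]
force: [0.1, 0.3, -0.1]
gripper_width: 33.8
gripper_force: 19.8
[ 561.89172991 -206.72865245   24.30006286] [ 0.05068184  0.33182585 -0.07474925]
```

```bash
python3 -m jog '{"jaw":[25,25,25,25],"slide":[[0,0,0.05],[0,0,0.05],[0,0,0],[0,0,0]],"spin":[0,0,0,0]}'|sed -n 2,4p;  python3 -m jog '{"jaw":[25,25,25],"slide":[[0,0,0.05],[0,0,0],[0,0,0]],"spin":[0,0,0]}'|sed -n 2,4p
```

```text
ee_pos: [561.8, -207.1, 22.3]
ee_rot: [179.8, 0.0, 80.7]
force: [-2.4, 0.1, 7.1]
ee_pos: [561.8, -207.2, 22.0]
ee_rot: [179.8, 0.0, 80.7]
force: [-4.4, 1.0, 13.9]
```

```bash
python3 -m jog '{"jaw":[46,50,50,50,50,50,50,70],"slide":[[0,0,-0.05],[0,0,0],[0,0,0],[0,0,-0.4],[0,0,-1],[0,0,-1],[0,0,-1],[0,0,-0.2]],"spin":[0,0,0,0,0,0,0,0]}'; python3 -m jog '{"jaw":[70,70,70,70,70,70,70,70,70,70],"slide":[[1,-0.2,0],[1,-0.2,0],[1,-0.2,0],[1,-0.2,0],[1,-0.2,0],[1,-0.2,0],[1,-0.2,0],[1,-0.2,0],[1,-0.2,0],[0,0,0]],"spin":[0,0,0,0,0,0,0,0,-1,-1]}'; python3 go.py 469.4 202.1 10 96.8
```

```text
time_s: 8.7
ee_pos: [563.2, -207.5, 132.5]
ee_rot: [179.6, 0.1, 80.7]
force: [0.7, -0.3, 0.6]
gripper_width: 55.1
gripper_force: 0.0
time_s: 9.7
ee_pos: [550.4, 71.8, 127.4]
ee_rot: [-179.9, -0.1, 97.2]
force: [-0.5, -0.2, -0.2]
gripper_width: 69.7
gripper_force: 0.0
t 9.7 pos [550.4  71.8 127.4] rot [-1.799e+02 -1.000e-01  9.720e+01] q6 -1
spin 0.05  slide x 4.63 y -2.17 z 3.91
```

```bash
python3 -m jog '{"jaw":[70,70,70,70,70,70,70,70],"slide":[[1,-0.5,0],[1,-0.5,0],[1,-0.5,0],[1,-0.5,0],[0.63,-0.17,0],[0,0,0.8],[0,0,0],[0,0,0]],"spin":[0,0,0,0,0,0,0,0]}'; python3 go.py 469.4 202.1 10 96.8; python3 - <<'E'
from h import *
im=snap('wrist','w1')
print(env.camera_model('wrist'))
E
```

```text
time_s: 10.5
ee_pos: [469.7, 198.6, 103.7]
ee_rot: [-179.9, 0.0, 96.7]
force: [0.5, -0.6, 0.8]
gripper_width: 70.1
gripper_force: 0.0
t 10.5 pos [469.7 198.6 103.7] rot [-179.9    0.    96.7] q6 15
spin -0.01  slide x 0.12 y 0.00 z 3.12
{'fx': 325.19226210127806, 'fy': 325.19226210127806, 'cx': 277.03422690450697, 'cy': 211.41279757773628, 'camera_from_world': array([[ 9.93336374e-01,  1.15249989e-01,  5.36311727e-04,
        -4.90312167e+02],
       [-1.10576364e-01,  9.54345792e-01, -2.77483291e-01,
        -1.31016255e+02],
       [-3.24917730e-02,  2.75574943e-01,  9.60730314e-01,
        -3.47357857e+02],
       [ 0.00000000e+00,  0.00000000e+00,  0.00000000e+00,
         1.00000000e+00]])}
```

View pics/w1.png

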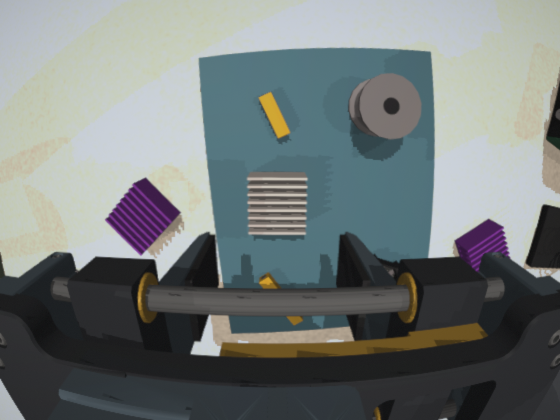

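The wrist view shows the heat sink at (277,204), square with the gripper, the short spacer at (274,115) and the spool at (385,105).

```bash
python3 - <<'E'
from h import *
np.set_printoptions(precision=1,suppress=True)
for p,z in [([(248,173),(307,173),(306,236),(248,236)],32),([(259,96),(271,92),(289,135),(276,139)],14)]:
    w=px2w('wrist',p,z);print(w.mean(0),cv2.minAreaRect(w[:,:2].astype('f4')))
E
```

```text
[469.8 206.4  32. ] ((469.611083984375, 206.41925048828125), (50.64942169189453, 55.463829040527344), 6.606919288635254)
[458.2 280.9  14. ] ((458.4295349121094, 280.9478759765625), (11.767356872558594, 41.14570999145508), 27.756868362426758)
```

```bash
python3 -m jog '{"jaw":[70,70,70,70,70,45,45,45,45,45],"slide":[[0.15,0,0.1],[0,0,1],[0,0,1],[0,0,0.75],[0,0,0.2],[0,0,0],[0,0,0],[0,0,0],[0,0,0],[0,0,0]],"spin":[0,0,0,0,0,0,0,0,0,0]}' 25; python3 -m jog '{"jaw":[45,45,45,45,45,45],"slide":[[0,0,-0.5],[0,0,-1],[0,0,-1],[0,0,-0.3],[0,0,0],[0,0,0]],"spin":[0,0,0,1,1,0]}'; python3 go.py 487.9 -96.8 14 80.4
```

```text
time_s: 11.55
ee_pos: [470.2, 203.6, 13.4]
ee_rot: [179.9, -0.0, 96.7]
force: [-0.5, -0.4, 0.0]
gripper_width: 45.4
gripper_force: 0.0
time_s: 12.15
ee_pos: [470.0, 203.5, 97.4]
ee_rot: [179.9, -0.1, 80.7]
force: [-0.3, 0.4, -0.2]
gripper_width: 45.0
gripper_force: 0.0
t 12.2 pos [470.  203.5  97.4] rot [ 1.799e+02 -1.000e-01  8.070e+01] q6 31
spin 0.04  slide x -9.77 y 2.26 z 2.78
```

```bash
python3 -c "
from h import *
snap('wrist','w2');snap('top','t2')
a=cv2.imread('pics/t2.png')[140:290,100:300]
cv2.imwrite('pics/c2.png',np.vstack([cv2.resize(cv2.imread('pics/w2.png'),(440,330)),cv2.resize(a,(440,270),interpolation=2)]))"
```

```text
(no output)
```

View pics/c2.png

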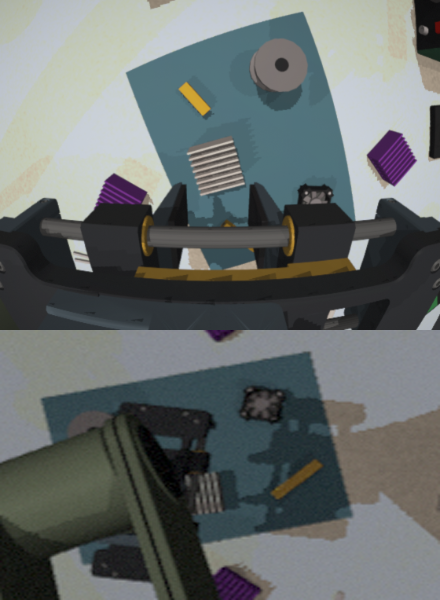

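```bash
python3 - <<'E'
from h import *
np.set_printoptions(precision=1,suppress=True)
w=px2w('wrist',[(238,192),(300,174),(313,230),(254,249)],32);print(w,w.mean(0),cv2.minAreaRect(w[:,:2].astype('f4')))
m=env.camera_model('wrist');T=np.array(m['camera_from_world']);print('cam pos',-T[:3,:3].T@T[:3,3], 'axis',-T[2,:3])
print(env.state()['ee_pos'],env.state()['qpos'])
E
```

```text
[[441.3 229.3  32. ]
 [493.4 235.9  32. ]
 [497.5 186.9  32. ]
 [445.2 177.9  32. ]] [469.4 207.5  32. ] ((469.306396484375, 206.86648559570312), (55.02077102661133, 51.49061584472656), 7.199799060821533)
cam pos [482.  281.4 289.9] axis [-0.  -0.3 -1. ]
[469.5 203.3  96.6] [ 22.1  17.4 105.9   0.   56.8  31.2]
```

```bash
python3 -m jog '{"jaw":[70,70,70,70,70,70,70],"slide":[[0,0,0],[0,0,0.3],[0.05,0,1],[0,0,1],[0,0,0.4],[0,0,0],[0,0,0]],"spin":[-1,-1,0,0,0,0,0]}' 25; python3 -c "
from h import *
snap('wrist','w3')";for j in 1 2 ; do python3 -m jog '{"jaw":[50,40,30,25,25],"slide":[[0,0,0],[0,0,0],[0,0,0],[0,0,0],[0,0,0]],"spin":[0,0,0,0,0]}'; done;  python3 -c "
from h import *
snap('wrist','w4')
cv2.imwrite('pics/c3.png',np.hstack([cv2.resize(cv2.imread(f'pics/w{i}.png'),(400,300)) for i in (3,4)]))"
```

```text
time_s: 12.95
ee_pos: [470.2, 205.1, 16.2]
ee_rot: [179.9, -0.0, 96.7]
force: [0.4, 1.0, -0.1]
gripper_width: 70.3
gripper_force: 0.0
time_s: 13.5
ee_pos: [469.6, 204.9, 15.8]
ee_rot: [180.0, -0.0, 96.7]
force: [-0.4, -0.3, -1.1]
gripper_width: 33.3
gripper_force: 0.0
time_s: 14.0
ee_pos: [469.5, 204.9, 15.6]
ee_rot: [-180.0, -0.0, 96.7]
force: [0.5, -0.6, 0.2]
gripper_width: 25.4
gripper_force: 0.0
```

View pics/c3.png

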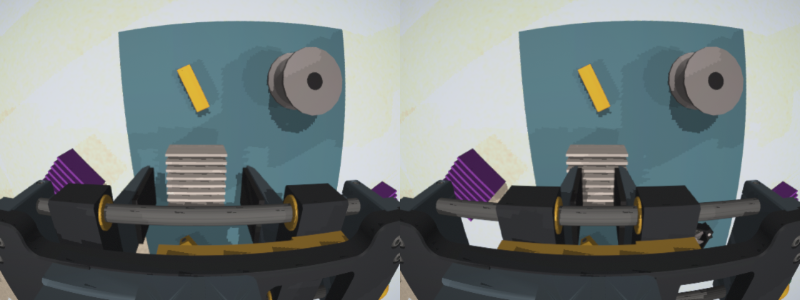

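```bash
python3 - <<'E'
from h import *
np.set_printoptions(precision=1,suppress=True)
m=env.camera_model('wrist');T=np.array(m['camera_from_world']);s=env.state();t=s['ee_pos']
def pr(w):
    c=T[:3,:3]@w+T[:3,3];a=np.array([c[0],-c[1]])/-c[2];r=np.hypot(*a);return a/r*np.arctan(r)*m['fx']+[m['cx'],m['cy']]
yv=np.array([.993,.117,0])
for dz in (0,19,40): print(dz,[pr(t+[0,0,dz]+k*yv) for k in (-12.5,12.5)])
for y in (180,229): print(y,pr(np.array([470,y,32.])),pr(np.array([470,y,2.])))
print(t,s['qpos'])
im=cv2.imread('pics/w4.png')[150:330,170:390];cv2.imwrite('pics/c4.png',cv2.resize(im,None,fx=3,fy=3,interpolation=2))
E
```

```text
0 [array([257.5, 246.3]), array([296.5, 246.2])]
19 [array([255.7, 258.5]), array([298.3, 258.4])]
40 [array([253.4, 274.8]), array([300.7, 274.7])]
180 [273.1 292.6] [273.5 271.3]
229 [282.7 218.3] [281.9 204.8]
[469.6 204.9  15.6] [ 22.3  23.1 111.4   0.   45.5  15.6]
```

View pics/c4.png

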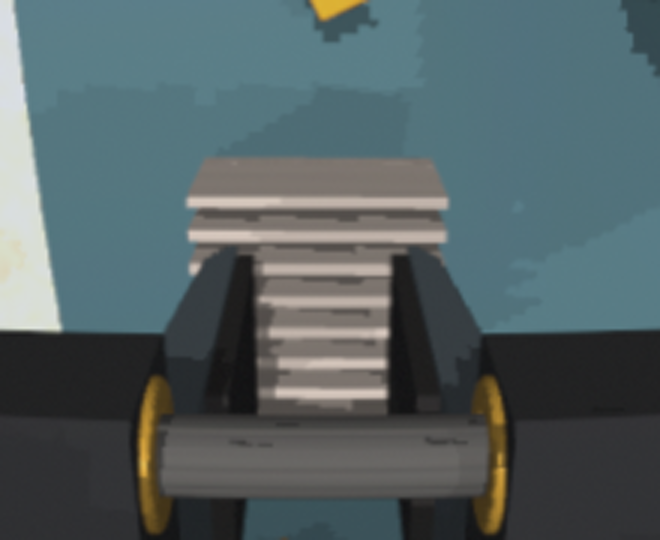

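```bash
python3 -m jog '{"jaw":[70,70,70,70,70,70,70,70,70,70],"slide":[[0,0,0],[0,0,0],[0,0,-1],[0,0,-1],[0,0,0],[0,0,0],[0,0,0],[0,0,0],[0,0,0],[0,0,0]],"spin":[0,0,0.5,0.8,1,1,1,1,1,1]}' 25;  python3 -m jog '{"jaw":[70,70,70,70,70,70,70,70,70],"slide":[[0,0,0],[0,0,0],[0,0,0],[0,0,0],[0,0,0.3],[0,0,1],[0,0,0.8],[0,0,0],[0,0,0]],"spin":[1,1,1,0.95,0,0,0,0,0]}'; python3 go.py 470 205 7 6.8
```

```text
time_s: 15.05
ee_pos: [469.5, 204.9, 75.7]
ee_rot: [-180.0, -0.0, 38.0]
force: [0.6, 0.2, -0.2]
gripper_width: 70.0
gripper_force: 0.0
time_s: 15.95
ee_pos: [469.4, 204.8, 12.4]
ee_rot: [180.0, 0.1, 6.8]
force: [1.1, -0.2, 0.8]
gripper_width: 69.8
gripper_force: 0.0
t 15.9 pos [469.4 204.8  12.4] rot [1.8e+02 1.0e-01 6.8e+00] q6 105
spin -0.00  slide x 0.02 y -0.00 z 0.18
```

```bash
python3 -m jog '{"jaw":[70,55,45,45,40,40,40,40],"slide":[[0,0,0.15],[0,0,0],[0,0,0],[0,0,0],[0,0,0],[0,0,0],[0,0,0],[0,0,0]],"spin":[0,0,0,0,0,0,0,0]}' 25; python3 go.py 470 205 7 6.8
```

```text
time_s: 16.75
ee_pos: [470.4, 205.0, 9.2]
ee_rot: [-180.0, -0.1, 6.7]
force: [-0.2, -1.5, 5.1]
gripper_width: 39.9
gripper_force: 2.7
t 16.8 pos [470.4 205.    9.2] rot [-1.8e+02 -1.0e-01  6.7e+00] q6 106
spin -0.01  slide x -0.01 y -0.00 z 0.07
```

```bash
python3 - <<'E'
from h import *
np.set_printoptions(precision=1,suppress=True)
im=snap('wrist','w5');snap('top','t5')
m=env.camera_model('wrist');T=np.array(m['camera_from_world']);s=env.state();t=s['ee_pos'];a=np.radians(6.7)
X=np.array([np.cos(a),np.sin(a),0]);Y=np.array([np.sin(a),-np.cos(a),0])
def pr(w):
    c=T[:3,:3]@w+T[:3,3];q=np.array([c[0],-c[1]])/-c[2];r=np.hypot(*q);return q/r*np.arctan(r)*m['fx']+[m['cx'],m['cy']]
c=cv2.imread('pics/w5.png')
for z in (0,23):
  for k in (-20,20):
    for e in (-16,16):
        u=pr(t+[0,0,z]+k*Y+e*X);cv2.circle(c,tuple(int(round(v)) for v in u),2,(0,0,255) if z==0 else (0,255,0),-1)
for x in(-25,25):
  for y in (-25,25):
    u=pr(np.array([470,205,32])+x*X+y*Y);cv2.circle(c,tuple(int(round(v)) for v in u),2,(255,0,255),-1)
c=c[120:320,140:400]
d=cv2.imread('pics/t5.png')[140:290,100:300]
cv2.imwrite('pics/c5.png',np.hstack([cv2.resize(c,(520,400),interpolation=2),cv2.resize(d,(270,400),interpolation=2)]))
E
```

```text
(no output)
```

View pics/c5.png

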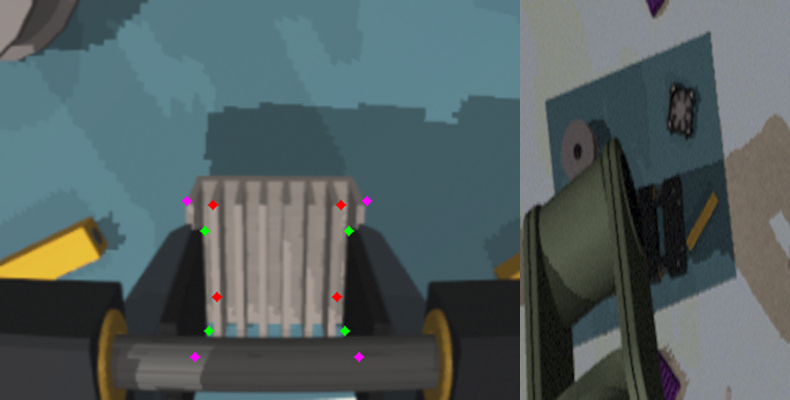

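Comparing the projections, the visible fingertips lie about 23 mm above the reported TCP, and they are resting on the heat-sink top. I'll raise, open, and feel downward in small steps.

```bash
python3 -m jog '{"jaw":[40,55,70,70,70,70,70,70,70],"slide":[[0,0,-0.2],[0,0,0],[0,0,0],[0,0,0],[0,0,0.2],[0,0,0.1],[0,0,0.1],[0,0,0],[0,0,0]],"spin":[0,0,0,0,0,0,0,0,0]}' 25;  python3 -m jog '{"jaw":[70,70,70,70],"slide":[[0,0,0.05],[0,0,0.05],[0,0,0],[0,0,0]],"spin":[0,0,0,0]}' | sed -n 2,4p
```

```text
time_s: 17.75
ee_pos: [469.5, 204.9, 2.0]
ee_rot: [-180.0, 0.0, 6.7]
force: [0.1, 0.4, 0.6]
gripper_width: 69.7
gripper_force: 0.0
ee_pos: [469.6, 204.9, -0.8]
ee_rot: [-180.0, -0.0, 6.7]
force: [0.3, -0.5, -0.4]
```

```bash
python3 -m jog '{"jaw":[70,70,70,70],"slide":[[0,0,0.1],[0,0,0.1],[0,0,0],[0,0,0]],"spin":[0,0,0,0]}'|sed -n 2,4p;  python3 -m jog '{"jaw":[70,70,70,70],"slide":[[0,0,0.1],[0,0,0.1],[0,0,0],[0,0,0]],"spin":[0,0,0,0]}' | sed -n 2,4p; python3 -m jog '{"jaw":[60,50,45,40,40,40,40],"slide":[[0,0,0],[0,0,0],[0,0,0],[0,0,0],[0,0,0],[0,0,0],[0,0,0]],"spin":[0,0,0,0,0,0,0]}'
```

```text
ee_pos: [469.5, 204.8, -7.1]
ee_rot: [180.0, 0.0, 6.7]
force: [-0.6, 0.8, 0.5]
ee_pos: [469.5, 204.9, -13.0]
ee_rot: [180.0, 0.0, 6.7]
force: [-0.0, 0.7, 0.6]
time_s: 19.65
ee_pos: [469.6, 204.9, -12.8]
ee_rot: [-180.0, -0.0, 6.7]
force: [-1.3, -0.7, 0.7]
gripper_width: 49.7
gripper_force: 25.0
```

Gripped (49.7 mm, 25 N), so the fingertips are really at about ee_z + 23.

```bash
python3 -m jog '{"jaw":[40,40,40,40,40,40,40,40],"slide":[[0,0,-0.5],[0,0,-1],[0,0,-1],[0,0,-0.8],[0,0,0],[0,0,0],[0,0,0],[0,0,0]],"spin":[0,0,0,0.5,0.8,0.74,0,0]}'; python3 go.py 487.9 -96.8 -10 -9.6
```

```text
time_s: 20.45
ee_pos: [469.2, 204.8, 85.8]
ee_rot: [180.0, 0.0, -9.5]
force: [0.2, 1.0, -1.6]
gripper_width: 50.2
gripper_force: 25.0
t 20.4 pos [469.2 204.8  85.8] rot [180.    0.   -9.5] q6 122
spin 0.01  slide x 2.29 y 9.81 z 3.19
```

```bash
python3 -m jog '{"jaw":[40,40,40,40,40,40,40,40,40,40],"slide":[[0.1,0.5,0],[0.2,1,0],[0.2,1,0],[0.2,1,0],[0.3,1,0],[0.3,1,0],[0.3,1,0],[0.3,1,0],[0.3,1,0],[0.1,0.8,0]],"spin":[0,0,0,0,0,0,0,0,0,0]}' >/dev/null; python3 -m jog '{"jaw":[40,40,40,40,40,40,40,40],"slide":[[0,0.5,0],[0,0,0.5],[0,0,1],[0,0,0.8],[0,0,0.4],[0,0,0],[0,0,0],[0,0,0]],"spin":[0,0,0,0,0,0,0,0]}'; python3 go.py 487.9 -96.8 -10 -9.6
```

```text
time_s: 22.25
ee_pos: [489.5, -96.8, 6.3]
ee_rot: [180.0, -0.1, -9.6]
force: [0.5, 0.9, -1.4]
gripper_width: 49.7
gripper_force: 25.0
t 22.2 pos [489.5 -96.8   6.3] rot [ 1.8e+02 -1.0e-01 -9.6e+00] q6 87
spin -0.00  slide x -0.05 y 0.01 z 0.54
```

```bash
python3 -m jog '{"jaw":[40,40,40,40,40],"slide":[[-0.05,0,0.3],[0,0,0.18],[0,0,0.05],[0,0,0],[0,0,0]],"spin":[0,0,0,0,0]}'; python3 -m jog '{"jaw":[40,40,40],"slide":[[0,0,0.04],[0,0,0],[0,0,0]],"spin":[0,0,0]}'
```

```text
time_s: 22.75
ee_pos: [486.6, -96.1, -10.8]
ee_rot: [-180.0, 0.0, -9.6]
force: [-1.7, 0.1, 1.8]
gripper_width: 49.4
gripper_force: 25.0
time_s: 23.05
ee_pos: [486.7, -96.1, -10.8]
ee_rot: [-180.0, 0.0, -9.6]
force: [-4.0, 1.3, 12.7]
gripper_width: 49.8
gripper_force: 25.0
```

```bash
python3 -m jog '{"jaw":[56,58,58,58,58,58,58,58],"slide":[[0,0,-0.03],[0,0,0],[0,0,0],[0,0,-0.5],[0,0,-1],[0,0,-1],[0,0,-0.6],[0,0,0]],"spin":[0,0,0,0,0,0,0,-0.25]}'|sed -n 2p; python3 go.py 582.9 130.9 -15.5 -7.5
```

```text
ee_pos: [489.2, -96.7, 84.5]
t 23.9 pos [489.2 -96.7  84.5] rot [180.   -0.4  -7.6] q6 85
spin -0.01  slide x 2.10 y -7.93 z 3.33
```

```bash
python3 -m jog '{"jaw":[58,58,58,58,58,58,58,58,58,58],"slide":[[0.2,-0.5,0],[0.3,-1,0],[0.3,-1,0],[0.3,-1,0],[0.3,-1,0],[0.3,-1,0],[0.3,-1,0],[0.1,-1,0],[0,-0.43,0],[0,0,0]],"spin":[0,0,0,0,0,0,0,0,0,0]}' >/dev/null;  python3 go.py 582.9 130.9 -15.5 -7.5; python3 - <<'E'
from h import *
snap('wrist','w6');snap('top','t6')
c=cv2.imread('pics/w6.png')[40:290,140:420]
d=cv2.imread('pics/t6.png')[148:268,293:433]
cv2.imwrite('pics/c6.png',np.hstack([cv2.resize(c,(420,375)),cv2.resize(d,(375,375),interpolation=2)]))
E
```

```text
t 24.9 pos [580.8 132.3  81.4] rot [180.    0.   -7.5] q6 109
spin 0.00  slide x 0.08 y 0.04 z 3.23
```

View pics/c6.png

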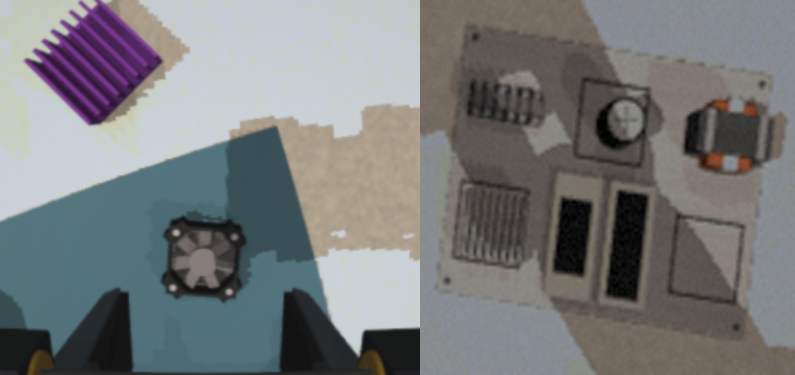

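Capacitor and heat sink both sit inside their outlines. The fan is at about (204,258) in the left crop, turned about 3° relative to the gripper.

```bash
python3 - <<'E'
from h import *
np.set_printoptions(precision=1,suppress=True)
w=px2w('wrist',[(140+x/1.5,40+y/1.5) for x,y in [(168,218),(245,222),(237,300),(163,295)]],17);print(w.mean(0),cv2.minAreaRect(w[:,:2].astype('f4')))
f=lambda P,z:px2w('top',[(293+(x-420)/375*140,148+y*.32) for x,y in P],z)
print(f([(627,118)],54)); w=f([(465,183),(527,188),(518,267),(455,260)],34);print(w.mean(0),cv2.minAreaRect(w[:,:2].astype('f4')))
E
```

```text
[583.1 131.9  17. ] ((583.3326416015625, 131.89739990234375), (42.015716552734375, 45.50726318359375), 77.8839111328125)
[[ 558.1 -209.3   54. ]]
[485.8 -95.1  34. ] ((486.151611328125, -94.97996520996094), (53.52516555786133, 60.10618209838867), 80.447265625)
```

```bash
python3 -m jog '{"jaw":[58,58,58,58,58,58,45,35,33,33],"slide":[[0.08,0,0.3],[0,0,1],[0,0,1],[0,0,0.6],[0,0,0.2],[0,0,0],[0,0,0],[0,0,0],[0,0,0],[0,0,0]],"spin":[0.5,0,0,0,0,0,0,0,0,0]}' 12; python3 -m jog '{"jaw":[33,33],"slide":[[0,0,0],[0,0,0]],"spin":[0,0]}'
```

```text
time_s: 25.95
ee_pos: [584.3, 131.0, -9.8]
ee_rot: [-180.0, -0.1, -11.6]
force: [-0.2, -1.4, 3.9]
gripper_width: 40.2
gripper_force: 12.0
time_s: 26.15
ee_pos: [584.3, 131.0, -9.8]
ee_rot: [-180.0, -0.1, -11.6]
force: [-0.0, -0.4, 5.8]
gripper_width: 39.5
gripper_force: 12.0
```

```bash
python3 -m jog '{"jaw":[50,54,54,54,54,54,54,42,33,33],"slide":[[0,0,0],[0,0,0],[0,0,0],[0,0,0.12],[0,0,0],[0,0,0],[0,0,0],[0,0,0],[0,0,0],[0,0,0]],"spin":[0,0,0,0,0,0,0,0,0,0]}' 12; python3 -m jog '{"jaw":[33,33,33,33,33,33,33,33],"slide":[[0,0,0],[0,0,0],[0,0,-0.5],[0,0,-1],[0,0,-1],[0,0,-1],[0,0,0],[0,0,0]],"spin":[0,0,0,0,0,0,0,0]}'; python3 go.py 487.2 -96 16 -9.6
```

```text
time_s: 27.15
ee_pos: [583.4, 130.9, -14.6]
ee_rot: [-180.0, -0.0, -11.6]
force: [-0.7, 0.4, -0.2]
gripper_width: 40.2
gripper_force: 12.0
time_s: 27.95
ee_pos: [583.4, 130.9, 90.7]
ee_rot: [-180.0, -0.0, -11.6]
force: [-0.2, -0.6, -1.8]
gripper_width: 39.9
gripper_force: 12.0
t 27.9 pos [583.4 130.9  90.7] rot [-180.    -0.   -11.6] q6 113
spin -0.25  slide x -1.90 y 7.99 z 2.49
```

```bash
python3 -m jog '{"jaw":[33,33,33,33,33,33,33,33,33,33],"slide":[[-0.1,0.5,0],[-0.3,1,0],[-0.3,1,0],[-0.3,1,0],[-0.3,1,0],[-0.3,1,0],[-0.3,1,0],[0,1,0],[0,0.5,0],[0,0,0]],"spin":[-0.25,0,0,0,0,0,0,0,0,0]}' >/dev/null; python3 -m jog '{"jaw":[33,33,33,33,33],"slide":[[0,0,0.6],[0,0,1],[0,0,0.4],[0,0,0],[0,0,0]],"spin":[0,0,0,0,0]}'; python3 go.py 486.9 -96 17.9 -9.6
```

```text
time_s: 29.45
ee_pos: [486.9, -95.6, 30.4]
ee_rot: [-180.0, 0.0, -9.6]
force: [-0.1, -0.2, 0.6]
gripper_width: 39.7
gripper_force: 12.0
t 29.4 pos [486.9 -95.6  30.4] rot [-180.     0.    -9.6] q6 87
spin 0.00  slide x 0.00 y 0.01 z 0.42
```

```bash
python3 -m jog '{"jaw":[33,33,33,33,33],"slide":[[0,0,0.3],[0,0,0.1],[0,0,0],[0,0,0],[0,0,0]],"spin":[0,0,0,0,0]}'; python3 -m jog '{"jaw":[33,33,33],"slide":[[0,0,0.04],[0,0,0],[0,0,0]],"spin":[0,0,0]}'
```

```text
time_s: 29.95
ee_pos: [486.8, -96.1, 18.6]
ee_rot: [-180.0, -0.0, -9.6]
force: [-0.3, 0.1, -0.3]
gripper_width: 39.9
gripper_force: 12.0
time_s: 30.25
ee_pos: [486.9, -96.1, 17.4]
ee_rot: [-180.0, -0.0, -9.6]
force: [0.4, -1.1, 1.1]
gripper_width: 40.0
gripper_force: 12.0
```

```bash
python3 -m jog '{"jaw":[44,48,48,48,48,48,48,40,40,40],"slide":[[0,0,0],[0,0,0],[0,0,0],[0,0,-0.3],[0,0,-1],[0,0,-1],[0,0,0],[0,0,0],[0,0,0],[0,0,0]],"spin":[0,0,0,0,0,0,-1,-1,-1,-1]}'|tail -2; python3 -m jog '{"jaw":[40,40,40,40,40,40,40,40,40,40],"slide":[[0,0,0],[0,0,0],[0,0,0],[0,0,0],[0,0,0],[0,0,0],[0,0,0],[0,0,0],[0,0,0],[0,0,0]],"spin":[-1,-1,-1,-1,-1,-1,-1,-1,-1,-1]}'>/dev/null;  python3 -m jog '{"jaw":[40,40,40,40,40,40],"slide":[[0,0,0],[0,0,0],[0,0,0],[0,0,0],[0,0,0],[0,0,0]],"spin":[-1,-1,-1,-0.5,0,0]}'; python3 go.py 485.7 98.5 -15 130
```

```text
gripper_width: 39.8
gripper_force: 0.0
time_s: 32.85
ee_pos: [486.7, -96.0, 86.5]
ee_rot: [180.0, 0.0, 130.3]
force: [1.1, -0.3, -0.7]
gripper_width: 40.2
gripper_force: 0.0
t 32.9 pos [486.7 -96.   86.5] rot [180.    0.  130.3] q6 -53
spin 0.04  slide x 4.99 y 4.14 z 3.38
```

```bash
python3 -m jog '{"jaw":[40,40,40,40,40,40,40,40,40],"slide":[[0.5,0.4,0],[1,0.8,0],[1,0.8,0],[1,0.8,0],[1,0.8,0],[0.5,0.54,0],[0,0,0.5],[0,0,0],[0,0,0]],"spin":[0,0,0,0,0,0,0,0,0]}' |sed -n 2,3p;  python3 - <<'E'
from h import *
print(env.state()['ee_pos'])
snap('wrist','w7');snap('top','t7')
c=cv2.imread('pics/w7.png')[60:290,140:420]
d=cv2.imread('pics/t7.png')[148:268,293:433]
cv2.imwrite('pics/c7.png',np.hstack([cv2.resize(c,(420,345)),cv2.resize(d,(375,345),interpolation=2)]))
E
```

```text
ee_pos: [483.8, 98.5, 71.2]
ee_rot: [-180.0, -0.0, 130.3]
[483.75085885  98.5086055   71.20885574]
```

View pics/c7.png

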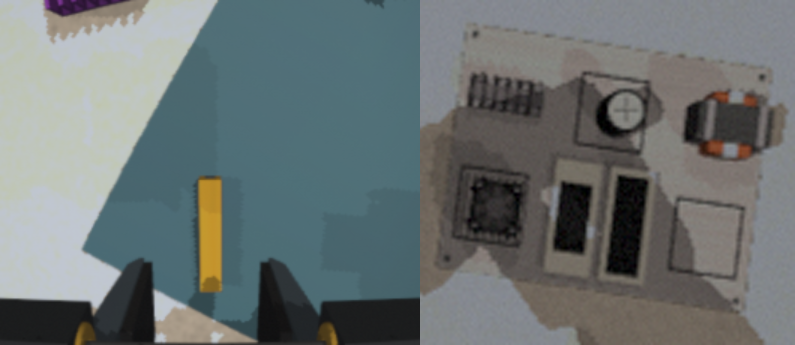

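The fan sits square and centred on the heat sink. The long spacer is aligned with the gripper, at (209,235) in the left crop.

```bash
python3 - <<'E'
from h import *
w=px2w('wrist',[(140+x/1.5,60+y/1.5) for x,y in [(209,179),(210,291)]],14);d=w[0]-w[1];print(w.round(1),w.mean(0).round(1),np.degrees(np.arctan2(d[1],d[0])))
E
python3 go.py 485.7 98.5 -15 130.3
```

```text
[[464.9 124.6  14. ]
 [506.4  76.6  14. ]] [485.7 100.6  14. ] 130.87849428706315
t 33.9 pos [484.3  98.3  71.6] rot [180.    0.  130.3] q6 -30
spin 0.00  slide x -0.03 y 0.04 z 2.89
```

```bash
python3 -m jog '{"jaw":[40,40,40,40,40,40,40,20,8,5],"slide":[[0,0.06,0.6],[0,0,1],[0,0,1],[0,0,0.27],[0,0,0],[0,0,0],[0,0,0],[0,0,0],[0,0,0],[0,0,0]],"spin":[0,0,0,0,0,0,0,0,0,0]}' 20;  python3 -m jog '{"jaw":[5,5,5,5],"slide":[[0,0,0],[0,0,0],[0,0,0],[0,0,0]],"spin":[0,0,0,0]}' 20
```

```text
time_s: 34.85
ee_pos: [485.6, 99.9, -14.5]
ee_rot: [180.0, 0.0, 130.4]
force: [0.7, -0.4, 0.4]
gripper_width: 19.0
gripper_force: 0.0
time_s: 35.25
ee_pos: [485.5, 99.9, -14.7]
ee_rot: [180.0, 0.0, 130.4]
force: [-0.1, 0.1, 3.9]
gripper_width: 11.8
gripper_force: 20.0
```

```bash
python3 -m jog '{"jaw":[5,5,5,5,5,5,5,5,5,5],"slide":[[0,0,-0.5],[0,0,-1],[0,0,-1],[0,0,-0.5],[0,0,0],[0,0,0],[0,0,0],[0,0,0],[0,0,0],[0,0,0]],"spin":[0,0,0,-1,-1,-1,-1,-1,0,0]}'; python3 go.py 468.3 -214.4 -9 170.4
```

```text
time_s: 36.25
ee_pos: [485.1, 99.9, 74.7]
ee_rot: [-180.0, -0.0, 170.2]
force: [-0.6, -0.8, -0.3]
gripper_width: 11.9
gripper_force: 20.0
t 36.2 pos [485.1  99.9  74.7] rot [-180.    -0.   170.2] q6 -70
spin -0.02  slide x -1.19 y -10.42 z 2.79
```

```bash
python3 -m jog '{"jaw":[5,5,5,5,5,5,5,5,5,5],"slide":[[0,-0.5,0],[-0.1,-1,0],[-0.1,-1,0],[-0.1,-1,0],[-0.2,-1,0],[-0.2,-1,0],[-0.2,-1,0],[-0.2,-1,0],[-0.1,-1,0],[0,-1,0]],"spin":[0,0,0,0,0,0,0,0,0,0]}' >/dev/null; python3 -m jog '{"jaw":[5,5,5,5,5,5,5,5],"slide":[[0,-0.7,0],[0,-0.22,0],[0,0,0.6],[0,0,1],[0,0,0.6],[0,0,0],[0,0,0],[0,0,0]],"spin":[0,0,0,0,0,0,0,0]}'; python3 go.py 468.3 -214.4 -9 170.4
```

```text
time_s: 38.05
ee_pos: [469.5, -214.6, 10.1]
ee_rot: [-180.0, 0.1, 170.4]
force: [0.1, -0.7, -1.0]
gripper_width: 11.7
gripper_force: 20.0
t 38.0 pos [ 469.5 -214.6   10.1] rot [-1.800e+02  1.000e-01  1.704e+02] q6 -106
spin -0.00  slide x 0.04 y -0.00 z 0.64
```

```bash
python3 -m jog '{"jaw":[5,5,5,5,5,5],"slide":[[0.04,0,0.3],[0,0,0.2],[0,0,0.1],[0,0,0],[0,0,0],[0,0,0]],"spin":[0,0,0,0,0,0]}'; python3 -m jog '{"jaw":[5,5,5],"slide":[[0,0,0.05],[0,0,0],[0,0,0]],"spin":[0,0,0]}'
```

```text
time_s: 38.65
ee_pos: [467.6, -214.2, -8.9]
ee_rot: [180.0, 0.0, 170.4]
force: [0.1, 0.8, -0.6]
gripper_width: 11.8
gripper_force: 20.0
time_s: 38.95
ee_pos: [467.8, -214.3, -9.8]
ee_rot: [-180.0, 0.1, 170.4]
force: [-1.4, 0.9, 5.6]
gripper_width: 11.8
gripper_force: 20.0
```

```bash
python3 -m jog '{"jaw":[24,30,30,30,30,30,30,40,40,40],"slide":[[0,0,0],[0,0,0],[0,0,0],[0,0,-0.3],[0,0,-1],[0,0,-1],[0,0,-1],[0,0,0],[0,0,0],[0,0,0]],"spin":[0,0,0,0,0,0,1,1,1,1]}'>/dev/null; python3 -m jog '{"jaw":[40,40,40,40],"slide":[[0,0,0],[0,0,0],[0,0,0],[0,0,0]],"spin":[1,1,0.3,0]}'|sed -n 3,6p; python3 go.py 458.1 280 -14.5 120
```

```text
ee_rot: [180.0, 0.0, 120.0]
force: [-0.2, 0.5, -0.8]
gripper_width: 39.9
gripper_force: 0.0
t 40.4 pos [ 467.5 -214.2   89. ] rot [180.   0. 120.] q6 -56
spin -0.00  slide x 14.42 y 7.96 z 3.45
```

```bash
python3 -m jog '{"jaw":[40,40,40,40,40,40,40,40,40,40],"slide":[[0.5,0.2,0],[1,0.6,0],[1,0.6,0],[1,0.6,0],[1,0.6,0],[1,0.6,0],[1,0.6,0],[1,0.6,0],[1,0.6,0],[1,0.6,0]],"spin":[0,0,0,0,0,0,0,0,0,0]}' >/dev/null; python3 -m jog '{"jaw":[40,40,40,40,40,40,40,40],"slide":[[1,0.6,0],[1,0.6,0],[1,0.6,0],[1,0.56,0],[0.7,0,0],[0.22,0,0.6],[0,0,0],[0,0,0]],"spin":[0,0,0,0,0,0,0,0]}'|sed -n 2,3p;  python3 - <<'E'
from h import *
print(env.state()['ee_pos'])
snap('wrist','w8');snap('top','t8')
c=cv2.imread('pics/w8.png')[60:290,140:420]
d=cv2.imread('pics/t8.png')[148:268,293:433]
cv2.imwrite('pics/c8.png',np.hstack([cv2.resize(c,(420,345)),cv2.resize(d,(375,345),interpolation=2)]))
E
```

```text
ee_pos: [457.2, 279.9, 70.6]
ee_rot: [-179.9, 0.0, 120.1]
[457.24140761 279.92687746  70.60235918]
```

View pics/c8.png

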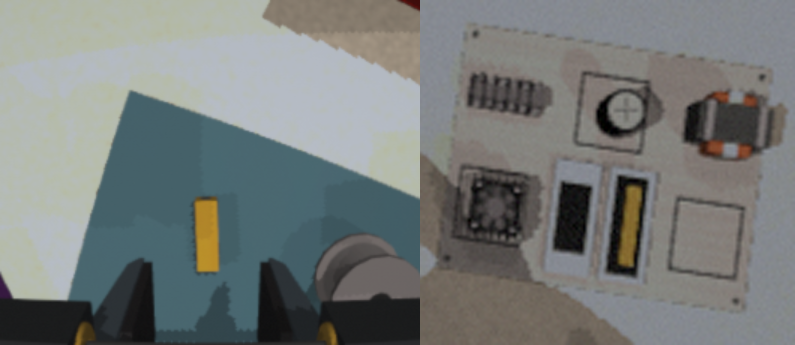

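The long spacer lies in the long slot. The short spacer is at (206,236) in the left crop, aligned with the gripper.

```bash
python3 - <<'E'
from h import *
w=px2w('wrist',[(140+x/1.5,60+y/1.5) for x,y in [(205,199.5),(207,272)]],14);d=w[0]-w[1];p=w.mean(0);print(p.round(1),np.degrees(np.arctan2(d[1],d[0])))
E
python3 go.py 458.1 280.5 -14.5 119.5
```

```text
[458.2 281.2  14. ] 121.43682322207817
t 42.2 pos [458.3 279.8  71.3] rot [179.9  -0.  120. ] q6 0
spin 0.06  slide x 0.02 y 0.00 z 2.86
```

```bash
python3 -m jog '{"jaw":[40,40,40,40,40,40,40,20,8,5],"slide":[[0.02,0,0.6],[0,0,1],[0,0,1],[0,0,0.26],[0,0,0],[0,0,0],[0,0,0],[0,0,0],[0,0,0],[0,0,0]],"spin":[-0.15,0,0,0,0,0,0,0,0,0]}' 20;  python3 -m jog '{"jaw":[5,5,5,5],"slide":[[0,0,0],[0,0,0],[0,0,0],[0,0,0]],"spin":[0,0,0,0]}' 20;  python3 -m jog '{"jaw":[5,5,5,5,5,5,5,5,5,5],"slide":[[0,0,-0.5],[0,0,-1],[0,0,-1],[0,0,-0.5],[0,0,0],[0,0,0],[0,0,0],[0,0,0],[0,0,0],[0,0,0]],"spin":[0,0,0,-1,-1,-1,-1,-1,-1,-0.14]}'; python3 go.py 476.1 -167.3 -9 170.4
```

```text
time_s: 43.25
ee_pos: [458.0, 280.6, -14.8]
ee_rot: [180.0, -0.0, 121.2]
force: [-0.2, -0.8, -0.3]
gripper_width: 19.0
gripper_force: 0.0
time_s: 43.65
ee_pos: [457.8, 280.5, -15.0]
ee_rot: [180.0, -0.0, 121.2]
force: [-1.1, -0.3, 3.0]
gripper_width: 11.8
gripper_force: 20.0
time_s: 44.65
ee_pos: [457.6, 280.3, 74.4]
ee_rot: [-180.0, -0.0, 170.3]
force: [0.3, 0.4, -0.5]
gripper_width: 12.2
gripper_force: 20.0
t 44.6 pos [457.6 280.3  74.4] rot [-180.    -0.   170.3] q6 -50
spin -0.01  slide x -3.10 y -14.61 z 2.78
```

```bash
python3 -m jog '{"jaw":[5,5,5,5,5,5,5,5,5,5],"slide":[[0,-0.5,0],[-0.2,-1,0],[-0.2,-1,0],[-0.2,-1,0],[-0.3,-1,0],[-0.3,-1,0],[-0.3,-1,0],[-0.3,-1,0],[-0.3,-1,0],[-0.3,-1,0]],"spin":[0,0,0,0,0,0,0,0,0,0]}' >/dev/null; python3 -m jog '{"jaw":[5,5,5,5,5,5,5,5,5,5],"slide":[[-0.2,-1,0],[-0.2,-1,0],[-0.2,-1,0],[-0.1,-1,0],[0,-0.7,0],[0,-0.41,0.3],[0,0,1],[0,0,0.9],[0,0,0],[0,0,0]],"spin":[0,0,0,0,0,0,0,0,0,0]}'; python3 go.py 476.1 -167.3 -9 170.4
```

```text
time_s: 46.65
ee_pos: [475.0, -167.0, 8.5]
ee_rot: [180.0, -0.1, 170.3]
force: [-0.2, 0.3, 0.1]
gripper_width: 11.5
gripper_force: 20.0
t 46.6 pos [ 475.  -167.     8.5] rot [ 1.800e+02 -1.000e-01  1.703e+02] q6 -101
spin -0.02  slide x -0.04 y -0.00 z 0.58
```

```bash
python3 -m jog '{"jaw":[5,5,5,5,5,5],"slide":[[-0.02,0,0.3],[0,0,0.15],[0,0,0.05],[0,0,0],[0,0,0],[0,0,0]],"spin":[0,0,0,0,0,0]}'; python3 -m jog '{"jaw":[5,5,5],"slide":[[0,0,0.05],[0,0,0],[0,0,0]],"spin":[0,0,0]}'
```

```text
time_s: 47.25
ee_pos: [476.5, -167.4, -6.0]
ee_rot: [-180.0, 0.0, 170.3]
force: [0.1, -0.2, -0.7]
gripper_width: 11.7
gripper_force: 20.0
time_s: 47.55
ee_pos: [476.2, -167.4, -7.8]
ee_rot: [180.0, -0.0, 170.3]
force: [-1.5, -0.5, 0.1]
gripper_width: 11.8
gripper_force: 20.0
```

```bash
python3 -m jog '{"jaw":[5,5,5],"slide":[[0,0,0.06],[0,0,0],[0,0,0]],"spin":[0,0,0]}'; python3 -m jog '{"jaw":[5,5,5],"slide":[[0,0,0.03],[0,0,0],[0,0,0]],"spin":[0,0,0]}'
```

```text
time_s: 47.85
ee_pos: [476.2, -167.3, -9.7]
ee_rot: [180.0, -0.0, 170.3]
force: [0.0, -0.3, -0.4]
gripper_width: 11.6
gripper_force: 20.0
time_s: 48.15
ee_pos: [476.3, -167.4, -10.1]
ee_rot: [180.0, 0.0, 170.3]
force: [-2.0, 0.1, 5.2]
gripper_width: 11.7
gripper_force: 20.0
```

Contact with the floor at the expected height. I'll release, retreat and take a final check picture.

```bash
python3 -m jog '{"jaw":[24,30,30,30,30,30,30,30],"slide":[[0,0,0],[0,0,0],[0,0,0],[0,0,-0.3],[0,0,-1],[0,0,-1],[0,0,-1],[0,0,0]],"spin":[0,0,0,0,0,0,0,0]}'>/dev/null; python3 -m jog '{"jaw":[30,30,30,30,30,30,30,30,30,30],"slide":[[0,1,-0.5],[0,1,0],[0,1,0],[0,1,0],[0,1,0],[0,1,0],[0,1,0],[0,1,0],[0,1,0],[0,0,0]],"spin":[0,0,0,0,0,0,0,0,0,0]}';  python3 - <<'E'
from h import *
snap('top','t9');c=cv2.imread('pics/t9.png')[148:268,293:433]
cv2.imwrite('pics/c9.png',cv2.resize(c,(700,600),interpolation=2))
E
```

```text
time_s: 49.95
ee_pos: [521.9, 101.6, 103.0]
ee_rot: [179.9, -0.0, 170.5]
force: [-0.3, -1.2, 0.4]
gripper_width: 29.8
gripper_force: 0.0
```

View pics/c9.png

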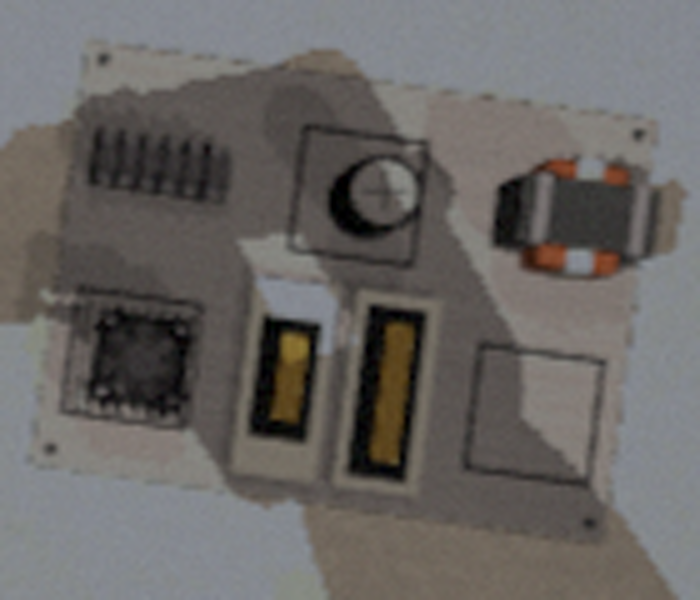

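Final view: the capacitor is inside its outline, a few mm from the centre. The fan sits square on the heat sink in its outline, and both spacers lie in their own slots.

```bash
python3 -c "
from workcell import env
print(env.job_done())"
```

```text
the job is handed in; nothing more can be done
None
```

I handed the job in at about 50 s: the capacitor, heat sink, fan and both spacers are in place and looked right in the last top view, but the hand-in gave back no verdict.

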